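Store the calibration on a desk console with its two-key chord

TASK

On the cream desk console, flip the red toggle switch from the red dot over to the green dot to unlock the calibration memory, then store the calibration: press the two blue keys fully down together, one with each fingertip, hold both for three seconds and let them go. Finally flip the toggle back to the red dot to lock it again. Only press and push: pick nothing up, do not press the grey key between the blue ones or turn the black knob, and keep off the open chassis and the loose things on the bench.

Things in the scene. Friction and masses are not known exactly. Their poses are not given: they have to be found in the camera images.
- console: Cream sheet-metal desk console, fixed, 300 mm wide (y), 250 mm deep (x), 158 mm high. Origin: on the bench 125 mm behind its front face, mid-width; x points to its back, y to its left (seen by its operator, who stands on the robot's side), z up. The front face is 50 mm high; from its top edge the flat grey key deck rises towards the back at 10 degrees.
- display_foot (a point): Back edge of the key deck, mid-width, 72 mm above the bench, straight above the console's origin. Here the black display face begins and rises at 50 degrees to the console's flat top, which is 158 mm high and lies from x = 72 to 125 mm in the console's frame. Axes as the console's.
- key_left_top (a point): Centre of the top of the left blue key's cap, a disc 20 mm across in a steel ring 26 mm across and 2 mm high; moves with the key. It stands 9 mm above the deck, 4 mm when fully down. z points square out of the deck (10 degrees off vertical, towards the operator), y to the console's left. In the console's frame the key is at x = -66, y = +18 mm. The blue keys are 56 mm apart.
- key_right_top (a point): The same point on the right blue key, a key like the left one, at x = -66, y = -38 mm in the console's frame.
- key_mid_top (a point): The same point on the grey key of the same size midway between the blue ones, at x = -66, y = -10 mm in the console's frame; not to be pressed.
- key_left (a joint): Travel of the left blue key in m, square into the deck: 0 up, 0.005 fully down. A spring returns it: 1.4 N to start, 4.9 N fully down.
- key_right (a joint): Travel of the right blue key, the same.
- key_mid (a joint): Travel of the grey key, the same.
- lock_switch (a joint): Angle of the toggle in rad: 0 leans to the console's left, to the red dot (locked, as it starts); 0.6 leans to the right, to the green dot (unlocked). A snap-over spring drives it to the nearer end on either side of 0.3; pushing it over at the tip takes about 2 N, lower down more. It swings about the console's x axis, 5 mm above the deck.
- switch_base (a point): Foot of the toggle on the deck surface, at x = -66, y = +100 mm in the console's frame; z square out of the deck, y to the console's left. A steel nut 16 mm across and 6 mm high stands on it. The flat red dot lies 24 mm to the left of it and the green dot 24 mm to the right.
- switch_tip (a point): Point on the toggle's axis, 30 mm from its pivot and 5 mm short of its rounded upper end; moves with the toggle. The toggle has a red sleeve 10 mm thick over its upper 20 mm and is 6 mm steel below. The point stands 34 mm above the deck, 9 mm left of the foot when locked and 9 mm right of it when unlocked.
- dial (a joint): Angle of the black knob on the deck in rad, 0 at the start; it is not to be turned.
- dial_base (a point): Foot of the black knob on the deck surface, at x = -66, y = -110 mm in the console's frame; the knob is 29 mm across and 19 mm high.
- chassis: A second, open device without housing, fixed: black base plate 230 mm deep, 250 mm wide (with 45 mm more at its +y side for an aluminium tube 60 mm high), with a tilted aluminium frame and a display up to about 180 mm high. Origin on the bench under its middle. It stands beside the console, left or right of it, and is not to be touched.
- screwdriver: Loose screwdriver, 180 mm long, orange handle 26 mm thick, lying along its x axis on the bench in front of the console; origin under its middle. Leave alone.
- spare_knob: Loose black knob, 29 mm across and 17 mm high, on the bench in front of the console's right half; origin under it. Leave alone.
- tape_roll: Loose roll of blue tape, 48 mm across and 18 mm high, lying on the console's flat top; origin under it. Leave alone.
- multimeter: Loose yellow multimeter, 85 x 175 x 44 mm (x, y, z), on the bench in front of the chassis; origin under its middle. Leave alone.
- screw_tray: Loose yellow tray, 100 x 55 x 30 mm, on the bench between the console and the chassis, near their fronts; origin under its middle. Leave alone.
- carton: Loose brown carton, 110 x 80 x 55 mm, at the back of the bench; origin under its middle. Leave alone.

How it is judged:
By the outcome, as a careful person would: the job done as asked, in the order asked, and still so for the second after the job is handed in, with the robot touching nothing.
It also fails if it takes over 53 s, if anything falls off the work surface, if the arm or the gripper's body presses on something with over 40 N, if the wrist force passes 120 N, or if a joint passes its speed limit or range.

ROBOT

A 7-joint arm with a two-finger parallel gripper is mounted at the origin on the work surface. World frame = base frame: x ahead of the robot, y to its left, z up, the work surface at z = 0. Lengths are in m, angles in degrees, forces in N, time in s.
With the tool pointing down it reaches from about 0.425 to 0.95 m from the base axis. Payload 4.7 kg.
Tool frame: the origin (TCP) lies at the very end of the fingers, on their centre line; the grasp point (between the pads) lies 19 mm behind it (arm.pinch_z is the z of the grasp point in the tool frame, in m); z points along the fingers, y is the direction in which the jaws open and shut (so a half turn about z gives the same grasp; the last joint's range is limited). The gripper opens to 87 mm and grips with 3 to 60 N. Pads are 19 mm wide; open, the fingers measure 117 mm over their backs; the gripper's body (75 mm by 190 mm) begins 51 mm behind the grasp point.
Start: joints at [-78.661, 26.849, -2.785, 87.806, 1.381, 65.374, -4.715], TCP at [0.152, 0.658, 0.202] pointing down, gripper open.
Joint ranges: [-148.3, 148.3], [-19.14, 114.17], [-79.39, 73.82], [5.75, 140.21], [-59.74, 239.74], [12.07, 113.84], [-152.46, 152.46]. Speed limits (degrees/s): [147.25, 147.25, 180, 180, 180, 180, 180].

INTERFACE

Orientations are given as a 3x3 rotation matrix whose columns are the frame's x, y, z axes.
In Python, from station import arm gives the robot as it stands. Calls block until the motion is done:
- arm.reach(position, orientation): joint-space move of the TCP to a pose.
- arm.move_straight(position, rotation=None, max_speed=0.15, f_stop=None): straight line of the TCP; rotation=None keeps the orientation; max_speed is the mean speed in m/s. With f_stop (N) it stops when the force on the tool has changed by that much, and returns True; else False.
- arm.movej(angles): joint-space move.
- arm.gripper_to(opening, grip_force=None): finger opening in m; grip_force is the grip in N (None keeps the last); returns when the fingers have stopped.
- arm.sleep(seconds).
- arm.solve_ik(position, orientation): joint angles nearest the present ones, or None.
- arm.state(): the state.
- arm.grab_frame(name): name is "scene" or "top"; returns (picture, depth): 480x640x3 uint8, blue, green, red; 480x640 float32, m along the optical axis (not along the pixel's ray), 0 where there is no reading.
- arm.camera_info(name): a dict with "camera_matrix" (3x3 intrinsics, pixels), "extrinsics" (4x4, takes a point from camera to world coordinates). Camera axes: x right, y down, z forward; pixel columns grow to the right and rows downward; lengths in m; the calibration is good to about 2 mm. A picture is of the moment at which its call begins. camera_info takes no time and is no camera call.
A pose or a line that the arm cannot do raises arm.Unreachable and nothing moves.
- arm.finish_job(): hands the job in, once; it reports no verdict.
The state is a dict: "time_s": time; "q": joint angles; "joint_vel": joint speeds; "joint_torque": joint torques, N m; "tcp_pos": TCP position; "tool_rot": TCP orientation; "wrist_force": force on the tool from outside, world axes, zero at the start; "torque": the same for the moment, N m; "grip_width": finger opening in m.
Only numpy, scipy, OpenCV 4.12 (cv2) and the standard library are available. Lean on these libraries where they do the work, as an engineer would, in place of code of your own. Each camera call takes 0.05 s, during which the arm holds its last target. There are 200 camera calls.

## Working session

There is one attempt and no reset: what is moved stays moved. The work goes in short steps, each a Python script; the robot and the scene stay as the last script left them, time stands still between calls to the robot, and variables do not carry over. Pictures are saved under pics/ and viewed, about 8 in all and at most 12, crops included, and the job is handed in when it is done.

```bash
mkdir -p pics; ls; python3 - <<'E'
from station import arm
import cv2,numpy as np
for n in("scene","top"):
    p,d=arm.grab_frame(n); cv2.imwrite(f"pics/{n}0.png",p); np.savez(f"pics/{n}0.npz",p=p,d=d)
    i=arm.camera_info(n); print(n,np.round(i["camera_matrix"],1).tolist(),np.round(i["extrinsics"],3).tolist())
s=arm.state();print(s["time_s"],s["tcp_pos"],s["tool_rot"],s["grip_width"],arm.pinch_z)
E
```

```text
pics
scene [[522.7, 0.0, 314.8], [0.0, 522.7, 243.1], [0.0, 0.0, 1.0]] [[-0.789, 0.36, -0.499, 1.171], [0.614, 0.434, -0.659, 0.78], [-0.021, -0.826, -0.563, 0.796], [0.0, 0.0, 0.0, 1.0]]
top [[572.4, 0.0, 323.0], [0.0, 572.4, 241.1], [0.0, 0.0, 1.0]] [[0.004, -0.985, 0.17, 0.387], [-1.0, 0.0, 0.023, -0.045], [-0.023, -0.17, -0.985, 1.294], [0.0, 0.0, 0.0, 1.0]]
0.1 [0.15163382 0.65715413 0.20119055] [[-9.74402133e-01  2.24811861e-01 -3.32676714e-04]
 [ 2.24812095e-01  9.74400536e-01 -1.76580340e-03]
 [-7.28131798e-05 -1.79539235e-03 -9.99998386e-01]] 0.08673077943034313 -0.0187
```

View pics/top0.png

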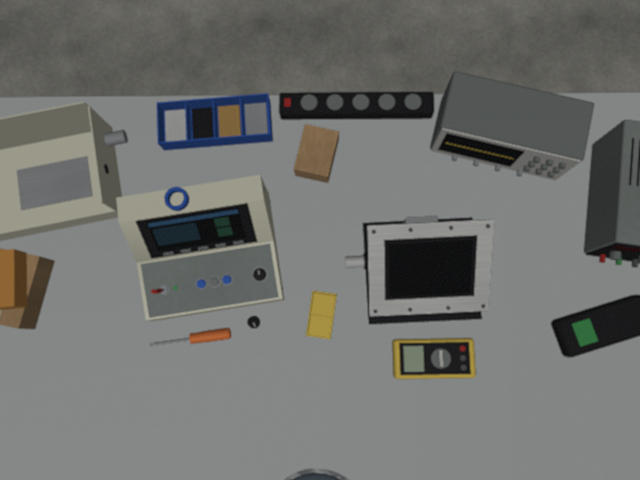

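View pics/scene0.png

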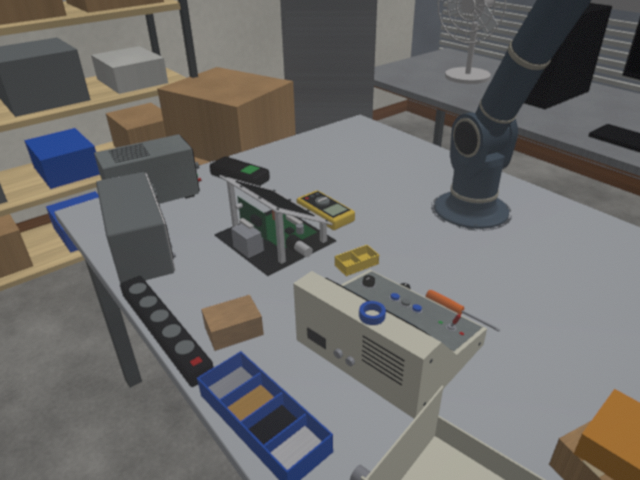

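The top view shows the console at about (200,250), with the blue keys at (201,284) and (227,280), the grey key between them, and the knob at (260,274). The toggle is at about (160,290), leaning towards the red dot. The chassis is on the right and the screwdriver lies in front. Next I fit the console pose.

```bash
cat > fit.py <<'E'
import numpy as np,cv2
from scipy.optimize import least_squares
from station import arm
t=np.radians(10); N=np.array([-np.sin(t),0,np.cos(t)]); S=np.array([np.cos(t),0,np.sin(t)])
def deck(y,h,s=0): # console-frame point: at x=-66, offset y, h above deck, s along slope
    return np.array([-.066,y,.050+.059*np.tan(t)])+h*N+s*S
def proj(P,n):
    i=arm.camera_info(n);E=np.linalg.inv(i["extrinsics"]);c=E[:3,:3]@P+E[:3,3];u=i["camera_matrix"]@c;return u[:2]/u[2]
def toW(p,c):
    a=p[2];R=np.array([[np.cos(a),-np.sin(a),0],[np.sin(a),np.cos(a),0],[0,0,1]]);return R@c+[p[0],p[1],0],R
E
python3 - <<'E'
from fit import *
p=np.load("pics/top0.npz")["p"]; q=np.load("pics/scene0.npz")["p"]
def blobs(p,box,name):
    x0,y0,x1,y1=box; hsv=cv2.cvtColor(p,cv2.COLOR_BGR2HSV); 
    for nm,lo,hi in(("blue",(100,120,60),(125,255,255)),("green",(40,60,60),(90,255,255)),("red",(0,120,60),(8,255,255)),("red2",(172,120,60),(180,255,255))):
        m=cv2.inRange(hsv,lo,hi)[y0:y1,x0:x1]
        n,_,st,c=cv2.connectedComponentsWithStats(m)
        for k in range(1,n):
            if st[k,4]>4: print(name,nm,st[k].tolist(),np.round(c[k]+[x0,y0],1))
blobs(p,(140,250,285,315),"top"); blobs(q,(340,265,500,350),"scene")
a=cv2.resize(p[240:320,130:290],None,fx=5,fy=5,interpolation=cv2.INTER_CUBIC)
b=cv2.resize(q[265:345,340:500],None,fx=5,fy=5,interpolation=cv2.INTER_CUBIC)[:200+200]
cv2.imwrite("pics/crop.png",cv2.resize(np.vstack([a,b]),None,fx=.75,fy=.75))
E
```

```text
top blue [83, 26, 8, 8, 53] [226.4 279.3]
top blue [57, 30, 8, 8, 54] [200.6 283.4]
top green [33, 36, 5, 4, 17] [174.6 287.5]
top red [11, 39, 10, 4, 25] [155.4 290.8]
scene blue [51, 29, 8, 5, 34] [394.7 295.9]
scene blue [20, 36, 26, 23, 366] [372.2 311.9]
scene blue [73, 40, 8, 6, 41] [416.5 307.3]
scene green [98, 56, 5, 3, 13] [440. 322.]
scene red [114, 48, 7, 10, 25] [456.9 317.4]
scene red [120, 67, 3, 3, 7] [461. 333.]
```

View pics/crop.png

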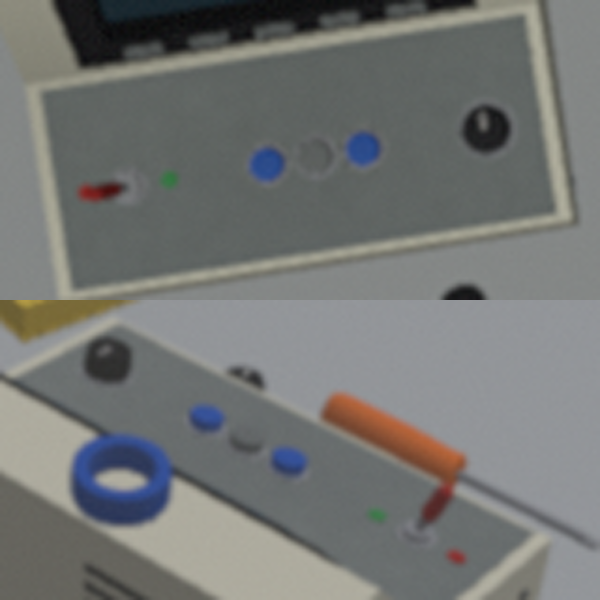

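The crops confirm it: blue keys, grey key, knob, and the toggle on the red dot. I'll fit the pose from the blobs in both cameras.

```bash
cat >> fit.py <<'E'
OBS=[("top",.018,.008,(200.6,283.4)),("top",-.038,.008,(226.4,279.3)),("top",.076,0,(174.6,287.5)),
("scene",-.038,.007,(394.7,295.9)),("scene",.018,.007,(416.5,307.3)),("scene",.076,0,(440,322)),("scene",.124,0,(461,333))]
def res(p,obs): return np.concatenate([proj(toW(p,deck(y,h))[0],n)-o for n,y,h,o in obs])
def fit(obs=OBS): return least_squares(res,[.6,.25,.15],args=(obs,))
E
python3 - <<'E'
from fit import *
for o in(OBS,OBS[:3],OBS[3:]):
    r=fit(o);print(r.x,np.degrees(r.x[2]),np.round(r.fun,1))
p=fit().x
for nm,c in(("sw",deck(.1,.034)),("kl",deck(.018,.009)),("kr",deck(-.038,.009)),("red",deck(.109,.034))):
    w=toW(p,c)[0];print(nm,w.round(4),proj(w,"top").round(1))
d=np.load("pics/top0.npz")["d"];i=arm.camera_info("top")
for u,v in((201,283),(226,279),(214,282),(190,295)):
    z=np.median(d[v-1:v+2,u-1:u+2]);P=i["extrinsics"]@np.append(z*np.linalg.inv(i["camera_matrix"])@[u,v,1],1);a=toW(p,np.zeros(3))[1];c=a.T@(P[:3]-[p[0],p[1],0]);print(u,v,c.round(4),"deckz",.05+(c[0]+.125)*np.tan(t))
E
```

```text
[0.5758657  0.24081717 0.16377149] 9.383415021397807 [-0.5 -0.1 -0.6 -0.2 -0.1 -0.2 -0.3 -0.8 -0.  -0.8 -0.1 -0.1  0.  -0.1]
[0.57544916 0.23987828 0.16238715] 9.304098094934975 [-0.1  0.1 -0.2  0.   0.3 -0.1]
[0.57689984 0.24221416 0.16998863] 9.739630833618868 [-0.4 -0.3 -0.  -0.3  0.1  0.3  0.3  0.2]
sw [0.4886 0.3278 0.0939] [159.2 290.5]
kl [0.5063 0.2476 0.0693] [200.1 283.3]
kr [0.5154 0.1923 0.0693] [225.7 279.1]
red [0.4872 0.3366 0.0939] [155.  291.1]
201 283 [-0.0675  0.0155  0.0709] deckz 0.060144391915466895
226 279 [-0.0678 -0.0391  0.072 ] deckz 0.06008639099214467
214 282 [-0.0696 -0.0121  0.069 ] deckz 0.05976315159366734
190 295 [-0.0879  0.0449  0.0593] deckz 0.05654131287561939
```

Both cameras agree to about 2 mm. I'll close the gripper and go to a hover left of the toggle, with the tool square to the deck.

```bash
cat >> fit.py <<'E'
PP=fit().x
RC=toW(PP,np.zeros(3))[1]
TR=RC@np.column_stack([-S,[0,1,0],-N])
def W(y,h,s=0): return toW(PP,deck(y,h,s))[0]
def go(y,h,v=.15,f=None):
    r=arm.move_straight(W(y,h),TR,max_speed=v,f_stop=f); st=arm.state()
    e=RC.T@(st["tcp_pos"]-W(0,0)); print("t%.2f"%st["time_s"],r,"y%.4f h%.4f s%.4f"%(e[1],e@N,e@S),"F",(RC.T@st["wrist_force"]).round(1),"w%.4f"%st["grip_width"]); return r
E
python3 - <<'E'
from fit import *
arm.gripper_to(0)
for y,h in((.145,.1),(.145,.024),(.10,.024),(.069,.024),(.069,.1),(-.01,.1),(-.01,.003)): print(y,h,arm.solve_ik(W(y,h),TR))
arm.reach(W(.145,.09),TR); go(.138,.040)
p,d=arm.grab_frame("top");q,_=arm.grab_frame("scene")
a=cv2.resize(p[250:330,110:210],None,fx=5,fy=5);b=cv2.resize(q[265:365,400:500],None,fx=5,fy=5)[:500]
cv2.imwrite("pics/hov.png",np.vstack([a,b])[:900][:, :] if 0 else np.hstack([cv2.resize(a,(400,320)),cv2.resize(b,(320,320))]))
E
```

```text
0.145 0.1 [-47.33256688  17.83561387   2.1606471  108.50448659   7.24840986
  45.78111862  49.36045134]
0.145 0.024 [-45.98312683  24.14242772   1.53666333 110.77181505   8.49079714
  37.20635149  48.34396823]
0.1 0.024 [-43.10339238  22.4169482    2.8305296  113.69671487   7.02958526
  35.54263592  53.3925052 ]
0.069 0.024 [-41.12027767  21.36572568   3.94328087 115.46941128   5.7725125
  34.51807441  57.31628277]
0.069 0.1 [-43.59599296  14.59994791   5.88197392 113.18997901   4.77866659
  43.59237251  58.15535569]
-0.01 0.1 [-40.03833408  12.09986553  11.15818654 116.7668233    1.59841408
  41.95799481  68.96920216]
-0.01 0.003 [-34.46755552  21.39615826   5.85305287 119.38357966   2.48855574
  29.92968617  68.13764339]
t3.69 False y0.1389 h0.0401 s-0.0001 F [1.1 0.1 0.3] w0.0008
```

View pics/hov.png

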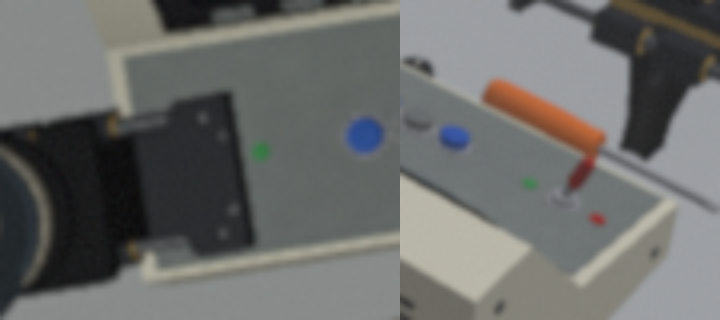

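The fingertip is just left of the toggle and in line with it. Now lower and push.

```bash
python3 - <<'E'
from fit import *
go(.139,.025,.08); r=go(.115,.025,.04,8)
go(.135,.025,.1); go(.135,.09,.15)
p,d=arm.grab_frame("top");q,_=arm.grab_frame("scene")
cv2.imwrite("pics/flip1.png",np.hstack([cv2.resize(p[250:330,110:210],(400,320)),cv2.resize(q[265:365,400:500],(320,320))]))
E
```

```text
t4.13 False y0.1388 h0.0244 s-0.0005 F [-0.9 -0.6  0.2] w0.0004
t4.88 False y0.1151 h0.0251 s0.0000 F [ 0.6  0.4 -0.2] w0.0001
t5.23 False y0.1366 h0.0250 s-0.0004 F [-0.4 -0.4  0.6] w0.0004
t5.82 False y0.1345 h0.0897 s-0.0003 F [ 1.2 -0.7 -1.1] w0.0007
```

View pics/flip1.png

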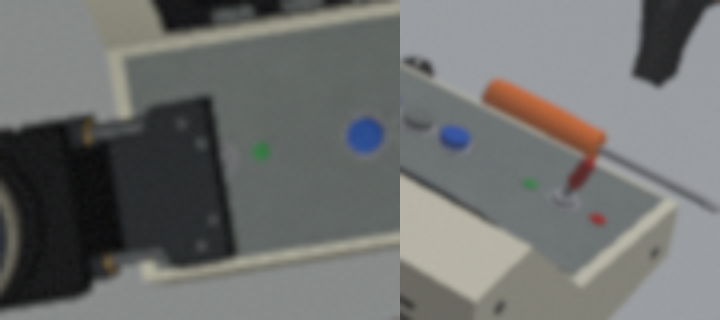

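The toggle has not flipped: it still leans as it did, and no force showed. The tips must be thinner than the 15 mm I took from the width over their backs. I'll push further in steps, tracking the red sleeve in the scene view.

```bash
cat >> fit.py <<'E'
def sleeve():
    q,_=arm.grab_frame("scene");x0,y0=430,285;h=cv2.cvtColor(q[y0:345,x0:490],cv2.COLOR_BGR2HSV)
    m=cv2.inRange(h,(0,120,60),(6,255,255))|cv2.inRange(h,(172,120,60),(180,255,255))
    n,_,s,c=cv2.connectedComponentsWithStats(m);print("  red",[(s[k,4],(c[k]+[x0,y0]).round(1).tolist()) for k in range(1,n) if s[k,4]>3]);return q
E
python3 - <<'E'
from fit import *
print([ (a,proj(W(.1+a*.008,.029),"scene").round(1)) for a in(1,-1)]); sleeve()
go(.128,.025,.15)
for y in(.112,.109,.106,.103): 
    r=go(y,.025,.03,7); q=sleeve()
    if r: break
cv2.imwrite("pics/push.png",cv2.resize(q[255:335,400:500],(750,600),interpolation=cv2.INTER_CUBIC))
E
```

```text
[(1, array([457.1, 317.2])), (-1, array([449.9, 313.6]))]
  red [(np.int32(25), [456.8, 317.8]), (np.int32(6), [461.0, 332.8])]
t6.55 False y0.1282 h0.0249 s0.0001 F [-0.5  0.4  0.7] w0.0006
t7.23 False y0.1120 h0.0251 s0.0000 F [-0.4 -0.6  0.3] w0.0005
  red [(np.int32(26), [456.8, 318.0]), (np.int32(7), [461.0, 333.0])]
t7.53 False y0.1088 h0.0249 s-0.0000 F [-0.3  0.8 -0.1] w0.0006
  red [(np.int32(23), [456.5, 318.2]), (np.int32(7), [461.0, 333.0])]
t7.83 False y0.1056 h0.0249 s-0.0000 F [-0.6 -0.1  0.2] w0.0005
  red [(np.int32(26), [456.7, 318.0]), (np.int32(7), [461.0, 333.0])]
t8.13 False y0.1027 h0.0250 s0.0000 F [-0.9  0.7 -0.1] w0.0004
  red [(np.int32(27), [456.8, 317.8]), (np.int32(7), [461.0, 333.0])]
```

View pics/push.png

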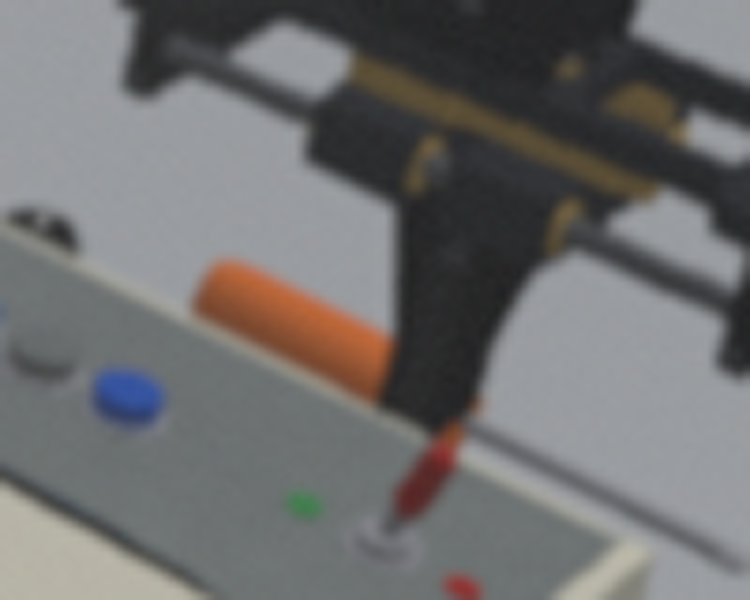

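The picture shows the fingertip ending at about (457,310). If the pose were right, it would cover the sleeve at about (455,318), so the finger is either too high or too far to the operator's side. I'll measure it with the depth image.

```bash
python3 - <<'E'
from fit import *
st=arm.state();print((RC.T@st["tool_rot"]).round(3),(RC.T@TR).round(3))
for nm,w in(("tcp",W(.1027,.025)),("tcp h+10",W(.1027,.035)),("s-10",W(.1027,.025,-.01)),("s+9.5",W(.1027,.025,.0095)),("tipR",W(.109,.034))):print(nm,proj(w,"scene").round(1),proj(w,"top").round(1))
for n,box in(("scene",(435,285,475,330)),("top",(120,260,180,310))):
    p,d=arm.grab_frame(n);i=arm.camera_info(n);x0,y0,x1,y1=box
    v,u=np.mgrid[y0:y1,x0:x1];z=d[y0:y1,x0:x1]
    P=np.stack([u*z,v*z,z],-1)@np.linalg.inv(i["camera_matrix"]).T
    E=np.array(i["extrinsics"]);C=(P@E[:3,:3].T+E[:3,3]-W(0,0))@RC
    h=C@N;s=C@S;y=C[...,1]
    dark=(p[y0:y1,x0:x1].max(-1)<70)&(z>0)
    print(n,"dark pts")
    for r in range(0,y1-y0,3):
        k=np.where(dark[r]&(abs(y[r]-.1)<.1)&(h[r]>.005))[0]
        if len(k): print(y0+r,"u",x0+k[0],x0+k[-1],"n",len(k),"h %.3f s %.3f y %.3f..%.3f"%(np.median(h[r,k]),np.median(s[r,k]),y[r,k].min(),y[r,k].max()))
E
```

```text
[[-0.985  0.     0.174]
 [ 0.     1.    -0.   ]
 [-0.174 -0.    -0.985]] [[-0.985 -0.     0.174]
 [ 0.     1.    -0.   ]
 [-0.174  0.    -0.985]]
tcp [454.3 317.7] [159.1 290.3]
tcp h+10 [455.4 313.5] [157.8 290.7]
s-10 [456.7 315.8] [159.9 294.9]
s+9.5 [451.9 319.5] [158.4 285.9]
tipR [458.1 315.4] [155.  291.1]
scene dark pts
285 u 454 472 n 19 h 0.123 s 0.037 y 0.090..0.134
288 u 453 472 n 20 h 0.099 s 0.014 y 0.091..0.135
291 u 453 469 n 17 h 0.094 s 0.012 y 0.092..0.120
294 u 453 468 n 16 h 0.087 s 0.012 y 0.092..0.118
297 u 453 466 n 14 h 0.081 s 0.012 y 0.095..0.116
300 u 453 464 n 12 h 0.073 s 0.011 y 0.096..0.115
303 u 452 463 n 12 h 0.064 s 0.010 y 0.095..0.114
306 u 452 463 n 12 h 0.057 s 0.010 y 0.097..0.113
309 u 452 462 n 11 h 0.052 s 0.011 y 0.098..0.113
top dark pts
272 u 174 179 n 6 h 0.160 s 0.034 y 0.021..0.030
275 u 148 179 n 19 h 0.140 s 0.034 y 0.022..0.126
278 u 133 179 n 40 h 0.160 s 0.031 y 0.023..0.115
281 u 120 179 n 59 h 0.215 s 0.027 y 0.024..0.113
284 u 120 179 n 57 h 0.216 s 0.021 y 0.025..0.089
287 u 120 179 n 57 h 0.218 s 0.016 y 0.026..0.079
290 u 120 179 n 56 h 0.216 s 0.011 y 0.026..0.073
293 u 120 179 n 56 h 0.217 s 0.005 y 0.028..0.071
296 u 120 179 n 57 h 0.218 s -0.000 y 0.028..0.070
299 u 120 179 n 57 h 0.218 s -0.005 y 0.030..0.071
302 u 125 179 n 50 h 0.216 s -0.012 y 0.030..0.069
305 u 120 179 n 43 h 0.216 s -0.017 y 0.031..0.072
308 u 120 179 n 41 h 0.265 s -0.015 y 0.032..0.075
```

The depth shows the closed fingertips only about 15 mm thick in total, ending at a deck height of about 0.05, not 0.025. So the closed tips sit about 23 mm short of the nominal TCP. I'll move back, lower accordingly and re-measure.

```bash
cat >> fit.py <<'E'
def tips(box=(400,270,500,340),n="scene",ymin=-.06,ymax=.16):
    p,d=arm.grab_frame(n);i=arm.camera_info(n);x0,y0,x1,y1=box
    v,u=np.mgrid[y0:y1,x0:x1];z=d[y0:y1,x0:x1]
    P=np.stack([u*z,v*z,z],-1)@np.linalg.inv(i["camera_matrix"]).T
    E=np.array(i["extrinsics"]);C=(P@E[:3,:3].T+E[:3,3]-W(0,0))@RC
    h=C@N;s=C@S;y=C[...,1]
    m=(p[y0:y1,x0:x1].max(-1)<75)&(z>0)&(h>.008)&(abs(s)<.02)&(y>ymin)&(y<ymax)
    hm=h[m];ym=y[m];print("  lowest h",np.sort(hm)[:6].round(4))
    for a in np.arange(hm.min(),hm.min()+.04,.006):
        k=(hm>=a)&(hm<a+.006)
        if k.any(): print("   h%.3f y %.3f..%.3f s %.3f"%(a,ym[k].min(),ym[k].max(),np.median(s[m][k])))
    return p
E
python3 - <<'E'
from fit import *
go(.14,.025); r=go(.14,.008,.05,7); q=tips(ymin=.08); sleeve()
cv2.imwrite("pics/low.png",cv2.resize(q[255:335,410:510],(750,600),interpolation=cv2.INTER_CUBIC))
E
```

```text
t8.68 False y0.1403 h0.0249 s-0.0003 F [ 0.3 -0.3  0.2] w0.0008
t9.18 False y0.1395 h0.0075 s-0.0002 F [0.2 0.4 0.2] w0.0004
  lowest h [0.0278 0.0285 0.0292 0.0294 0.0296 0.0298]
   h0.028 y 0.132..0.148 s 0.011
   h0.034 y 0.131..0.149 s 0.011
   h0.040 y 0.133..0.150 s 0.010
   h0.046 y 0.133..0.149 s 0.011
   h0.052 y 0.131..0.150 s 0.011
   h0.058 y 0.129..0.152 s 0.011
   h0.064 y 0.128..0.153 s 0.011
  red [(np.int32(26), [456.8, 317.9]), (np.int32(7), [461.0, 333.0])]
```

View pics/low.png

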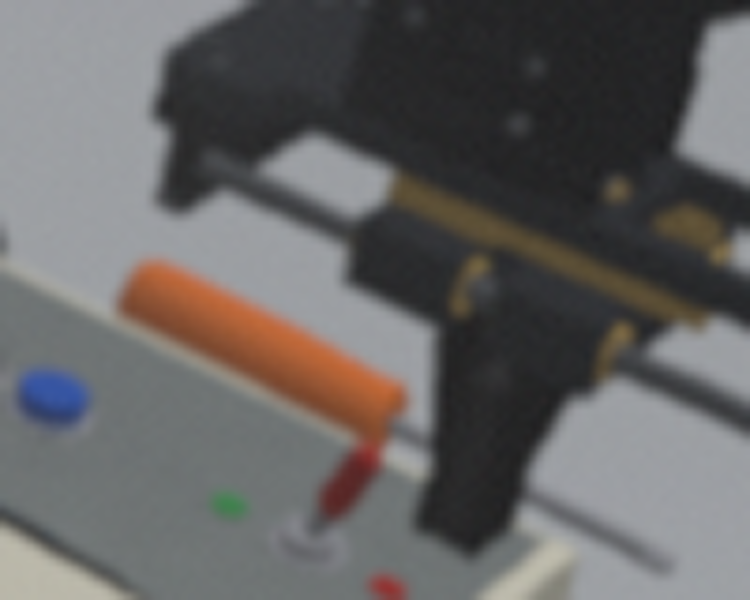

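The tip now stands left of the toggle at a true deck height of about 0.028, so the offset is about 20 mm. Next is a stepped push at a true height of about 0.025, tracking the sleeve.

```bash
python3 - <<'E'
from fit import *
go(.135,.004,.05,7)
for y in(.12,.114,.110,.107,.104,.101): 
    r=go(y,.004,.04,8); q=sleeve()
    if r: break
go(.13,.004);go(.13,.06);q=sleeve()
cv2.imwrite("pics/f2.png",cv2.resize(q[265:345,400:500],(500,400),interpolation=cv2.INTER_CUBIC))
E
```

```text
t9.55 False y0.1343 h0.0038 s-0.0001 F [-0.1  0.4 -0.5] w0.0003
t10.07 False y0.1201 h0.0042 s0.0004 F [-0.2  1.7  1.3] w0.0001
  red [(np.int32(16), [454.8, 317.7]), (np.int32(7), [461.0, 333.0])]
t10.43 False y0.1126 h0.0036 s-0.0004 F [-0.7 -0.1  0. ] w0.0009
  red [(np.int32(31), [450.8, 314.7]), (np.int32(7), [461.0, 333.0])]
t10.72 False y0.1094 h0.0039 s-0.0001 F [ 0.6 -0.4 -0.2] w0.0003
  red [(np.int32(20), [450.6, 313.0]), (np.int32(7), [461.0, 333.0])]
t11.03 False y0.1081 h0.0041 s-0.0000 F [-0.   2.8 -1.2] w0.0007
  red [(np.int32(14), [450.6, 311.6]), (np.int32(7), [461.0, 333.0])]
t11.32 False y0.1076 h0.0043 s0.0000 F [ 1.6  7.7 -3.1] w0.0005
  red [(np.int32(9), [450.2, 311.7]), (np.int32(7), [461.0, 333.0])]
t11.62 False y0.1072 h0.0045 s0.0000 F [-0.  11.9 -4.4] w0.0005
  red [(np.int32(9), [450.3, 311.1]), (np.int32(7), [461.0, 333.0])]
t12.02 False y0.1294 h0.0038 s-0.0002 F [0.7 0.1 0.3] w0.0006
t12.54 False y0.1288 h0.0598 s-0.0001 F [-0.3 -0.9 -1.1] w0.0006
  red [(np.int32(29), [450.8, 315.1]), (np.int32(7), [461.0, 333.0])]
```

The toggle has flipped: the sleeve now sits at (450.8,315), about where the unlocked position was predicted, and it stayed there after the retreat. Next I go over the keys with the fingers opened to about 48 mm (tips are about 8 mm thick) and take a close look.

```bash
python3 - <<'E'
from fit import *
go(-.01,.06,.2); arm.gripper_to(.048); go(-.01,.003,.1,6)
q=tips((350,240,470,330),ymin=-.07,ymax=.05); p,_=arm.grab_frame("top")
cv2.imwrite("pics/keys.png",cv2.resize(q[250:330,370:470],(750,600),interpolation=cv2.INTER_CUBIC))
E
```

```text
t13.44 False y-0.0089 h0.0598 s-0.0001 F [-0.7  0.9  0.4] w0.0008
t15.19 False y-0.0099 h0.0032 s0.0003 F [-0.4  0.9 -0.1] w0.0479
  lowest h [0.0244 0.0244 0.0246 0.0248 0.0253 0.0254]
   h0.024 y -0.042..0.023 s 0.009
   h0.030 y -0.042..0.024 s 0.007
   h0.036 y -0.040..0.024 s 0.008
   h0.042 y -0.041..0.024 s 0.010
   h0.048 y -0.040..0.026 s 0.008
   h0.054 y -0.040..0.027 s 0.011
   h0.060 y -0.044..0.028 s 0.011
```

View pics/keys.png

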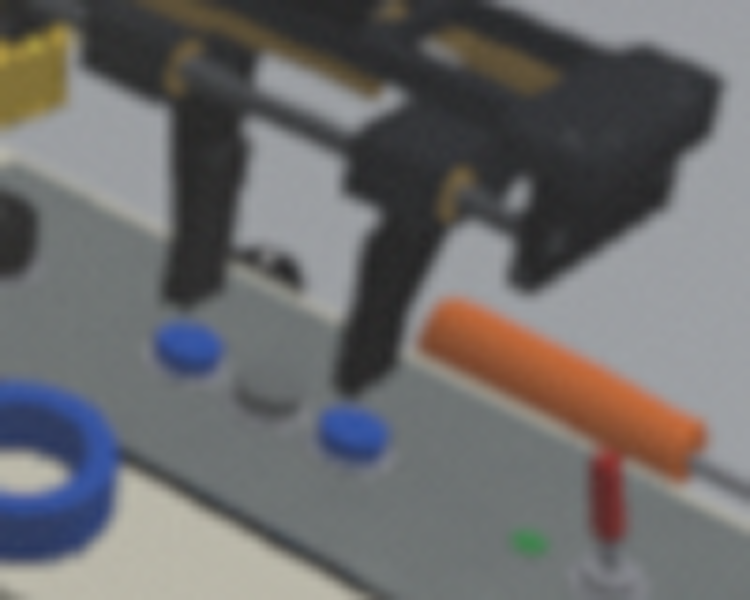

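Both tips are centred over the blue keys (y span -0.042 to +0.023), with the grey key free between them and the toggle leaning to green. I'll go down slowly, stopping at first touch, to calibrate the height.

```bash
python3 - <<'E'
from fit import *
r=go(-.0105,-.006,.06,5)
r=go(-.0105,-.028,.02,5); p,_=arm.grab_frame("scene")
cv2.imwrite("pics/touch.png",cv2.resize(p[250:330,370:470],(750,600),interpolation=cv2.INTER_CUBIC))
E
```

```text
t15.59 False y-0.0107 h-0.0063 s-0.0003 F [ 0.9 -0.5  0. ] w0.0480
t16.15 True y-0.0104 h-0.0135 s0.0002 F [-2.  -1.2  5.5] w0.0481
```

View pics/touch.png

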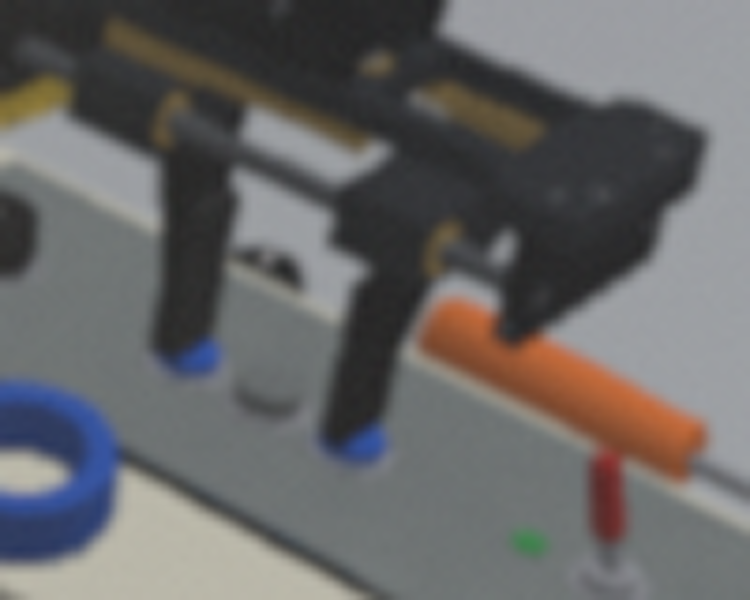

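First touch came at commanded h of about -0.0135, with both tips on their caps and clear of the grey key. Now press to the stops and hold.

```bash
python3 - <<'E'
from fit import *
r=go(-.0095,-.030,.02,20)
for k in range(9):
    s=arm.state();e=RC.T@(s["tcp_pos"]-W(0,0));print("%.2f"%s["time_s"],"h%.4f"%(e@N),(RC.T@s["wrist_force"]).round(1),(RC.T@s["torque"]).round(2))
    if k==1: q,_=arm.grab_frame("scene");cv2.imwrite("pics/hold.png",cv2.resize(q[250:330,370:470],(750,600),interpolation=cv2.INTER_CUBIC))
    if k<8: arm.sleep(.42)
E
```

```text
t16.59 True y-0.0104 h-0.0159 s0.0002 F [-2.4 -2.   9.2] w0.0478
16.59 h-0.0159 [-2.4 -2.   9.2] [-0.1   0.58 -0.03]
17.01 h-0.0158 [-2.6 -0.5  9.7] [-0.09  0.55  0.04]
17.48 h-0.0158 [-3.5 -0.1  9. ] [-0.15  0.52  0.03]
17.89 h-0.0158 [-2.7 -1.   9.9] [-0.06  0.61 -0.01]
18.31 h-0.0158 [-3.2 -0.7  9.1] [-0.11  0.58 -0.03]
18.73 h-0.0158 [-3.1 -0.9  8.7] [-0.08  0.52 -0.  ]
19.14 h-0.0158 [-2.3 -0.3  8.8] [-0.11  0.52 -0.01]
19.56 h-0.0158 [-4.3 -1.4  9.5] [-0.12  0.56 -0.02]
19.98 h-0.0158 [-2.6 -1.5  8.8] [-0.13  0.53  0.06]
```

View pics/hold.png

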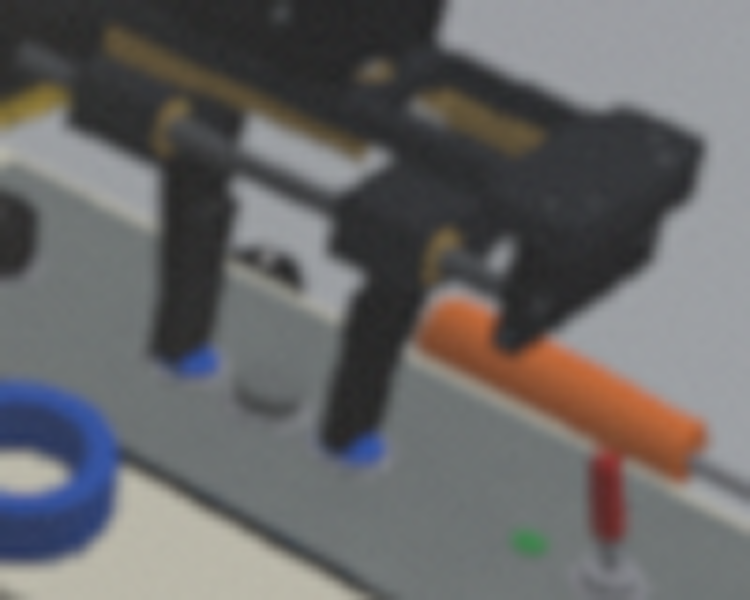

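The fingers hold both keys at about 9.5 N in total, right at the nominal 9.8 N but without margin. I'll press a little further for a definite bottoming and hold again for more than 3 s.

```bash
python3 - <<'E'
from fit import *
go(-.0095,-.022,.02)
for k in range(9):
    s=arm.state();e=RC.T@(s["tcp_pos"]-W(0,0));print("%.2f"%s["time_s"],"h%.4f"%(e@N),(RC.T@s["wrist_force"]).round(1),(RC.T@s["torque"]).round(2))
    if k<8: arm.sleep(.45)
E
```

```text
t20.40 False y-0.0104 h-0.0166 s0.0003 F [-22.7  -5.5  53.2] w0.0484
20.40 h-0.0166 [-22.7  -5.5  53.2] [-1.34  3.3  -0.17]
20.85 h-0.0166 [-21.9  -6.   53.6] [-1.38  3.3  -0.21]
21.30 h-0.0166 [-22.8  -5.5  53.1] [-1.35  3.28 -0.18]
21.75 h-0.0166 [-22.7  -6.2  54. ] [-1.34  3.28 -0.15]
22.20 h-0.0166 [-22.7  -5.6  52.8] [-1.35  3.27 -0.18]
22.65 h-0.0166 [-23.   -6.2  53.8] [-1.35  3.31 -0.2 ]
23.10 h-0.0166 [-21.5  -6.1  53.6] [-1.35  3.23 -0.17]
23.55 h-0.0166 [-22.5  -6.5  53.5] [-1.36  3.24 -0.2 ]
24.00 h-0.0166 [-22.6  -6.7  53.3] [-1.37  3.31 -0.18]
```

```bash
python3 - <<'E'
from fit import *
q,_=arm.grab_frame("scene"); q0=np.load("pics/scene0.npz")["p"]
def prof(p,x):
    a=p[:,x:x+2].astype(float);b=(a[...,0]-a[...,2]).mean(1);return b
for nm,xs,r in(("right",(394,396,398),(288,306)),("left",(416,418,420),(299,318))):
    for x in xs:
        out=[]
        for p in(q0,q):
            b=prof(p,x)[r[0]:r[1]];k=np.argmax(b);hh=30+b[-1];j=k
            while b[j]>hh:j+=1
            out.append(round(r[0]+j-1+(b[j-1]-hh)/(b[j-1]-b[j]),2))
        print(nm,x,"bottom edge up/held",out,"shift %.2f"%(out[1]-out[0]))
print([ (proj(W(y,.009),"scene")-proj(W(y,.004),"scene")).round(2) for y in(.018,-.038)],arm.state()["time_s"])
E
```

```text
right 394 bottom edge up/held [np.float64(299.28), np.float64(299.99)] shift 0.71
right 396 bottom edge up/held [np.float64(299.27), np.float64(299.97)] shift 0.70
right 398 bottom edge up/held [np.float64(298.21), np.float64(299.16)] shift 0.95
left 416 bottom edge up/held [np.float64(310.85), np.float64(311.64)] shift 0.79
left 418 bottom edge up/held [np.float64(310.97), np.float64(311.75)] shift 0.78
left 420 bottom edge up/held [np.float64(309.95), np.float64(310.8)] shift 0.85
[array([ 0.44, -1.99]), array([ 0.38, -1.96])] 24.05
```

Both keys show equal shifts, so they went down together, and a load far above the spring force was held for 3.6 s. Now I release, close the gripper, and flip the toggle back from its right side.

```bash
python3 - <<'E'
from fit import *
go(-.0095,.005,.04); go(-.0095,.06,.15); arm.gripper_to(0); go(.06,.06,.2); sleeve(); go(.064,.004,.1,7)
for y in(.078,.084,.088,.092): 
    r=go(y,.004,.04,8); sleeve()
    if r: break
go(.066,.004,.1);go(.066,.07,.15);q=sleeve();tips_=None
b=cv2.resize(q[250:345,370:484],(720,600),interpolation=cv2.INTER_CUBIC)
cv2.imwrite("pics/end1.png",b)
E
```

```text
t24.88 False y-0.0095 h0.0047 s-0.0002 F [ 0.5 -0.1 -0.7] w0.0479
t25.39 False y-0.0096 h0.0597 s-0.0003 F [0.7 0.9 0.2] w0.0480
t26.93 False y0.0600 h0.0598 s-0.0003 F [ 0.4 -0.7  0.5] w0.0004
  red [(np.int32(29), [450.8, 314.9]), (np.int32(6), [461.0, 332.8])]
t27.68 False y0.0638 h0.0042 s0.0003 F [-0.7  0.6  0.1] w0.0006
t28.18 False y0.0784 h0.0041 s0.0001 F [-0.2 -0.9 -0.2] w0.0006
  red [(np.int32(37), [450.5, 314.5]), (np.int32(7), [461.0, 333.0])]
t28.53 False y0.0845 h0.0040 s0.0000 F [-0.7 -1.1  0.1] w0.0003
  red [(np.int32(38), [452.6, 315.0]), (np.int32(6), [461.0, 332.8])]
t28.83 False y0.0889 h0.0040 s-0.0001 F [ 0.5 -0.1 -0.9] w0.0003
  red [(np.int32(27), [456.8, 317.8]), (np.int32(7), [461.0, 333.0])]
t29.13 False y0.0926 h0.0040 s-0.0001 F [ 0.  -0.5 -0.5] w0.0003
  red [(np.int32(31), [456.6, 317.6]), (np.int32(7), [461.0, 333.0])]
t29.59 False y0.0653 h0.0041 s0.0002 F [-0.5  0.1  0.6] w0.0002
t30.18 False y0.0663 h0.0698 s-0.0004 F [ 0.9 -0.9  0.1] w0.0005
  red [(np.int32(25), [456.8, 317.8]), (np.int32(6), [461.0, 332.8])]
```

View pics/end1.png

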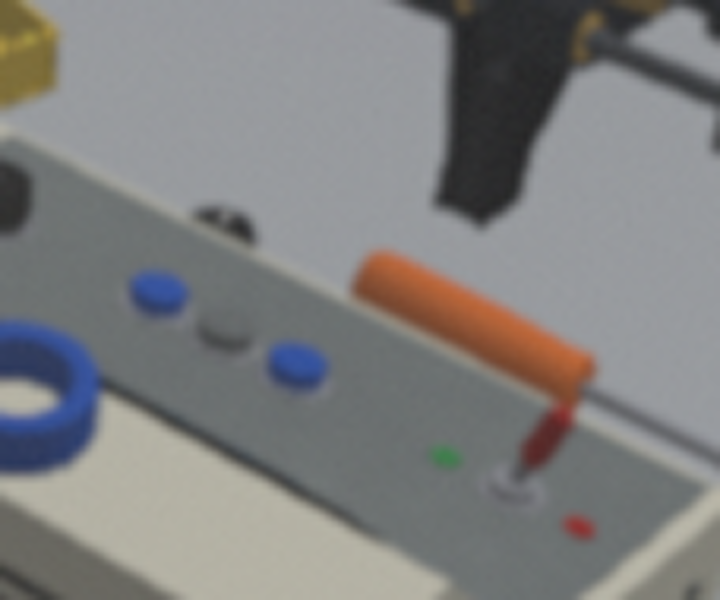

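The toggle is back on red, at its starting sleeve position of (456.8,317.8). Both blue keys are up, the grey key looks untouched, and the gripper is clear of everything. Handing in.

```bash
python3 - <<'E'
from fit import *
go(.066,.12); arm.finish_job()
E
```

```text
t30.72 False y0.0657 h0.1192 s-0.0005 F [-0.1  0.5  0.3] w0.0003
the job is handed in; nothing more can be done
```

The job is done and handed in at 30.7 s of the 53 s allowed. I flipped the toggle to green, pressed and held both blue keys together, released them, and flipped the toggle back to red.

**Toggle:** my first two tries at unlocking missed, because the closed fingertips sat about 20 mm higher than the reported TCP. I measured the offset with the depth camera, lowered the tool, and the next push flipped it. On the way back to red, the sleeve returned to exactly its starting image position.

**Keys:** there was one continuous press, from about 16.6 s to 24.05 s.
- **First part:** about 3.4 s at about 9.5 N total, right around the nominal 9.8 N for fully down, so full travel was not certain.
- **Second part:** I pushed further without letting go and held at least 3.6 s at about 57 N total on the fingertips. That was far more than needed, but under the 120 N wrist limit.
- **Both fully down:** the picture showed equal shifts for the two keys, but the steel rings partly hid their edges. My reading of the wrist torque suggested the right finger carried more, with the left still well above its spring force. I could not read the key travel directly.

**Last checks:** the last picture showed both blue keys up, the toggle on red and the grey key looking untouched. Nothing in view had visibly moved, though that crop shows only the edge of the knob and none of the chassis. The wrist force read near zero with the gripper clear above the deck.

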